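# Shift the squeegee drive into third

## Robot

A 6-joint arm with a two-finger parallel gripper is mounted at the origin on a cart in front of the work surface, level with it; the furniture and walls round the work are solid. World frame = base frame: x ahead of the robot, y to its left, z up, the work surface at z = 0. Lengths are in mm, angles in rad, forces in N, time in s.
With the tool pointing down it reaches from about 300 to 750 mm from the base axis. Payload 8.5 kg.
Tool frame: the origin (TCP) lies midway between the tips of the shut fingers; the grasp point (between the pads) lies 19 mm behind it; z points along the fingers, y is the line along which they close (so a half turn about z gives the same grasp; the last joint's range is limited). The gripper opens to 88 mm and grips with 3 to 60 N. Pads are 18 mm wide; open, the fingers measure 123 mm over their backs; the gripper's body (75 mm by 187 mm) begins 45 mm behind the grasp point.
Start: joints at [0.953, 0.381, 1.297, -0, 1.464, -0.215], TCP at [215.587, 505.967, 238.748] pointing down, gripper open.
Joint ranges: [-3.11, 3.11], [-0.89, 2.33], [0.22, 2.48], [-1.42, 4.56], [0.17, 2.85], [-2.88, 2.88]. Speed limits (rad/s): [2.39, 2.39, 3.14, 3.14, 3.14, 3.14].

## Interface

Orientations are given as a rotation vector (axis times angle).
In Python, from station import bot gives the robot as it stands.
- The arm moves only by the tool send_rows, never from a script. Its argument "motion" is a list of rows, each a list of 4 numbers: the shift along the tool's x, y, z in m, then the turn about the tool's z in degrees. In form: [[dx, dy, dz, twist], ...]. A call has 1 to 5 rows; each row shifts and turns the commanded pose from where the row before left it, along the tool's axes as they then stand; what a row does not reach is not made up. A row lasts 1/10 s, in which the tool goes at most 50 mm and 8.59 degrees, less where a joint would pass 70% of its speed; a pose out of reach is approached as far as the arm can. A call with a gripper value outside its range is refused whole. "hand" is the closure in counts, from 0 (fully open) to 255 (shut), set as the call begins (left out, the last holds). The fingers move at their own pace and stop on an object; "squeeze" is the grip in N (left out, the last holds). Time passes only in rows, so rows that do not move let the fingers close. It gives the time, the measured TCP pose, the force, the opening and the grip force at its end, in the units of the state.
- bot.get_obs(): the state, without advancing time (a new reading comes with each control period).
- bot.read_camera(name): name is "scene" or "top"; returns the picture (420x560x3 uint8, red, green, blue); there is no depth.
- bot.camera_model(name): a dict with "fx", "fy", "cx", "cy" (pixels), "R" (3x3) and "t" (3): a world point X has camera coordinates R X + t. Camera axes: x right, y down, z forward; pixel columns grow to the right and rows downward; lengths in mm; the calibration is good to about 2 mm. A picture is of the moment at which its call begins. camera_model takes no time and is no camera call.
- bot.sign_off(): hands the job in; it is judged then, once.
The state is a dict: "time_s": time; "joint_pos": joint angles; "joint_velocities": joint speeds; "tau": joint torques, N m; "tool_pos": TCP position; "tool_rot": TCP orientation; "wrist_force": force on the tool from outside, world axes, zero at the start; "torque": the same for the moment, N m; "gripper_width": finger opening in mm; "grip_force": force on a finger pad.
Only numpy, scipy, OpenCV 4.12 (cv2) and the standard library are available. Lean on these libraries where they do the work, as an engineer would, in place of code of your own. Each camera call takes 0.05 s, during which the arm holds its last target. There are 200 camera calls.

## Task

Shift the squeegee drive's gear lever into third: push its knob across the neutral channel to the robot's right-hand lane of the H-shaped gate, then push it forward, away from the robot, until it is fully home in the third slot (the one with three pips), and leave it there. Push gently with the fingertips or the outside of the fingers only: do not take the lever between the fingers, and do not let it go into any of the other three slots. Leave the ink tin, magnifier, spacer block and star knob round the selector where they stand.

Things in the scene. Friction and masses are not known exactly. Their poses are not given: they have to be found in the camera images.
- selector: Fixed gear selector box: grey housing 150 (x) x 124 (y) mm on a flange 180 x 124 x 8 mm, flat gate plate on top, its upper face 70 mm above the table. Origin: centre of the underside; x forward (away from the robot, turned at most 0.4 rad), y left, z up. A steel stick 10 mm thick with a black ball knob stands up through an H-shaped opening, pivoted on the z axis 14 mm above the table.
- gate (a point): Centre of the H-shaped opening, on the plate's upper face. Neutral channel along box y, 16 mm wide; two lanes along box x, 19 mm wide, centred 17.5 mm left and right, closed 27 mm in front and behind. Raised pips at the closed ends: one = front left, two = back left, three = front right, four = back right. Tongues between the lanes stop the stick leaving neutral except at the channel's ends.
- slot3 (a point): Closed end of the third slot (front right, three pips), on the plate's upper face; 27 mm forward and 17.5 mm right of the gate's centre.
- knob (a point): Centre of the lever's black ball knob, 36 mm in diameter, 144 mm from the pivot along the stick: 158 mm above the table when upright, about 142 mm in a slot. It swings about 49 mm each way. Round it the air is free down to the gate plate; under it is only the stick with a collar 18 mm wide. Push it with less than 35 N.
- lever_side (a joint): Sideways swing of the lever, rad: 0 = upright, positive = to the right (box -y), -0.35 = stop in the left lane, +0.35 = stop in the right lane. The stick fits into a right-hand slot from about 0.29. No spring: it stays where it is left; pushing the knob takes about 2 N.
- lever_fore (a joint): Forward swing of the lever, rad: 0 = upright in neutral (play about 0.05 either way), positive = forward (box +x), +0.35 = stop, fully home in a front slot, -0.35 = fully home in a back slot. No spring: it stays where it is left; pushing the knob takes about 2 N.
- ink_tin: Small printed ink tin, 61 mm in diameter, 55 mm high, standing near the box; origin at the centre of its underside. Bystander.
- magnifier: Black folding magnifier, 40 x 40 x 42 mm, near the box; origin at the centre of its underside. Bystander.
- spacer: White cube-shaped spacer block, 30 x 30 x 30 mm, near the box; origin at the centre of its underside. Bystander.
- star_knob: Black five-lobed star knob, 40 x 39 x 22 mm, lying near the box; origin at the centre of its underside. Bystander.

How it is judged (in metres and radians):
On the way, in this order (a step that is already met when the one before it is completed fails the run):
1. the lever is across in the right-hand lane, still in neutral (value of joint lever_side above 0.27 rad and value of joint lever_fore between -0.12 and 0.12 rad), for 0.02 s.
2. the lever is fully forward in the third slot (value of joint lever_side above 0.27 rad and value of joint lever_fore above 0.31 rad), for 0.2 s.
At the end, for the whole second after the job is handed in: The lever is at rest fully forward in the front right slot: side swing over 0.27 rad and forward swing over 0.31 rad (stop 0.35) (all of step 2 and value of joint each of lever_side, lever_fore below 0.4 rad and velocity of joint lever_side between -0.05 and 0.05 rad/s and velocity of joint lever_fore between -0.05 and 0.05 rad/s); the robot touches nothing.
It fails at once if the lever went into a back slot or the front left slot (value of joint lever_fore below -0.13 rad or (value of joint lever_fore above 0.13 rad and value of joint lever_side below 0.15 rad)).
It fails at once if the knob was taken between the fingers (horizontal distance between the grasp point and knob below 0.013 m and z of the grasp point in the frame of knob below 0.03 m and contact force between the fingers and selector above 0.5 N).
It fails at once if the lever or box was pinched or pushed harder than 35 N (contact force between the fingers and selector above 35 N).
It fails at once if a bystander was moved more than 15 mm (distance of any of ink_tin, magnifier, spacer, star_knob from where it was at the start of the episode above 0.015 m).
It also fails if it takes over 56 s, if anything falls off the work surface, if the arm or the gripper's body presses on something with over 40 N, if the wrist force passes 120 N, or if a joint passes its speed limit or range.

## Working session

There is one attempt and no reset: what is moved stays moved. The work goes in short steps, Python scripts to look and compute and a tool call to move; the robot and the scene stay as the last step left them, time stands still between calls to the robot, and variables do not carry over. Pictures are saved under pics/ and viewed, at most 10 in all, crops included, and the job is handed in when it is done.

Besides the shell and the picture viewer there is one more tool, called as name(argument=value, ...) on one line, values as JSON. send_rows: Moves the arm, as the interface text tells. Its arguments: {"type":"object","properties":{"motion":{"type":"array"},"hand":{"type":"number"},"squeeze":{"type":"number"}},"required":["motion"]}

```bash
mkdir -p pics; python3 - <<'E'
from station import bot
import cv2
for n in("scene","top"):
    im=bot.read_camera(n); cv2.imwrite(f"pics/{n}0.png",im[:,:,::-1])
    m=bot.camera_model(n); print(n,{k:(v.round(3).tolist() if hasattr(v,'round') and hasattr(v,'tolist') else v) for k,v in m.items()})
print(bot.get_obs())
E
```

```text
scene {'fx': 473.9724509915336, 'fy': 473.9724509915336, 'cx': 284.2703685752145, 'cy': 209.52847297201836, 'R': [[0.804, -0.595, -0.022], [-0.281, -0.347, -0.895], [0.525, 0.725, -0.446]], 't': [-551.219, 216.21, 745.574]}
top {'fx': 504.0052815008247, 'fy': 504.0052815008247, 'cx': 287.82521291113966, 'cy': 209.45840713230913, 'R': [[-0.011, -1.0, 0.012], [-0.99, 0.009, -0.144], [0.144, -0.013, -0.989]], 't': [-188.956, 556.267, 894.013]}
{'time_s': 0.1, 'joint_pos': array([ 9.52737508e-01,  3.81130942e-01,  1.29814508e+00,  2.20953912e-05,
        1.46359746e+00, -2.15299123e-01]), 'joint_velocities': array([ 0.000448  , -0.0002779 , -0.0015614 ,  0.00025449,  0.00225151,
       -0.00031572]), 'tau': array([ 4.19584845e-03, -4.38644850e+01, -2.24911523e+01,  7.14856549e-02,
        3.41997854e-02, -6.49532285e-05]), 'tool_pos': array([215.42918611, 505.78859856, 238.21171863]), 'tool_rot': array([-6.28281871e-01, -3.07757696e+00,  1.82550589e-03]), 'wrist_force': array([-0.20994971, -0.39299369,  0.61547419]), 'torque': array([-0.00101913, -0.03290393, -0.03001306]), 'grip_force': 0.0, 'gripper_width': 88.13144477818605}
```

View pics/scene0.png

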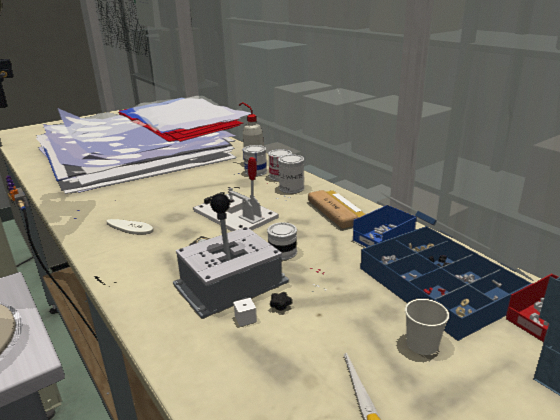

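View pics/top0.png

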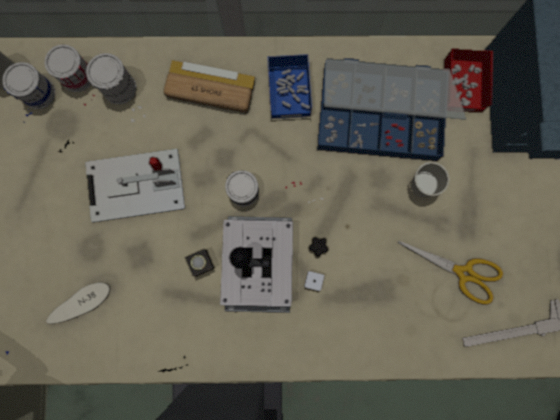

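The scene view shows the selector at about (230,265), with the knob at (220,203). In the top view the plate spans columns 221–293 and rows 218–308. The knob is at (240,258), leaning left. The tin is at (242,187), the magnifier at (199,263), the star knob at (318,245) and the spacer at (314,281).

```bash
cat > h.py <<'E'
import numpy as np, cv2
from station import bot
def ray(n,u,v):
    m=bot.camera_model(n);R=np.array(m['R']);t=np.array(m['t'])
    d=R.T@np.array([(u-m['cx'])/m['fx'],(v-m['cy'])/m['fy'],1]);return -R.T@t,d/np.linalg.norm(d)
def plane(n,u,v,z):
    o,d=ray(n,u,v);return o+d*(z-o[2])/d[2]
def two(p,q):
    o,d=ray('scene',*p);a,e=ray('top',*q)
    s=np.linalg.lstsq(np.c_[d,-e],a-o,rcond=None)[0]
    A,B=o+d*s[0],a+e*s[1];return (A+B)/2,np.linalg.norm(A-B)
def proj(n,X):
    m=bot.camera_model(n);c=np.array(m['R'])@X+np.array(m['t']);return m['fx']*c[0]/c[2]+m['cx'],m['fy']*c[1]/c[2]+m['cy']
def blob(n,im,win,lo,hi):
    x0,y0,x1,y1=win;g=im[y0:y1,x0:x1].max(2)
    k=((g>=lo)&(g<=hi)).astype(np.uint8)
    N,l,s,c=cv2.connectedComponentsWithStats(k)
    i=1+s[1:,4].argmax();cs=cv2.findContours((l==i).astype(np.uint8),0,2)[0][0]
    return cs+[x0,y0],s[i,4]
E
python3 - <<'E'
from h import *
t=cv2.imread('pics/top0.png');s=cv2.imread('pics/scene0.png')
cs,a=blob('top',t,(205,205,305,318),125,255);r=cv2.minAreaRect(cs.astype(np.float32));print(a,r)
P=np.array([plane('top',*p,70) for p in cv2.boxPoints(r)]);print(P.round(1),P.mean(0))
print([np.linalg.norm(P[i]-P[i-1]).round(1) for i in range(4)])
cs2,a2=blob('s',s,(205,185,240,213),0,45);k1=cv2.minEnclosingCircle(cs2);print('knob scene',k1,a2)
cs3,a3=blob('t',t,(228,244,252,272),0,40);k2=cv2.minEnclosingCircle(cs3);print('knob top',k2,a3)
print(two(k1[0],k2[0]))
for n,p,z in(('tin',(242,185),55),('mag',(199,263),42),('star',(318,246),22),('spacer',(315,281),30)):print(n,plane('top',*p,z).round())
cv2.imwrite('pics/c.png',np.hstack([cv2.resize(t[205:320,185:335],None,fx=3,fy=3,interpolation=2),cv2.resize(s[180:330,165:285],(276,345),interpolation=2)]))
E
```

```text
4328 ((248.07177734375, 262.4114685058594), (85.50289916992188, 84.24314880371094), 1.1457626819610596)
[[ 385.2  -46.6   70. ]
 [ 533.5  -47.6   70. ]
 [ 529.  -200.6   70. ]
 [ 380.6 -196.    70. ]] [ 457.04645774 -122.71260989   70.        ]
[np.float64(149.4), np.float64(148.3), np.float64(153.1), np.float64(148.5)]
knob scene ((218.48147583007812, 201.0), 13.518624305725098) 307
knob top ((243.25, 259.5), 13.867778778076172) 436
(array([ 457.49098819, -121.2371545 ,  161.47358236]), np.float64(0.808026629370917))
tin [ 599. -110.   55.]
mag [457. -31.  42.]
star [ 487. -251.   22.]
spacer [ 422. -243.   30.]
```

View pics/c.png

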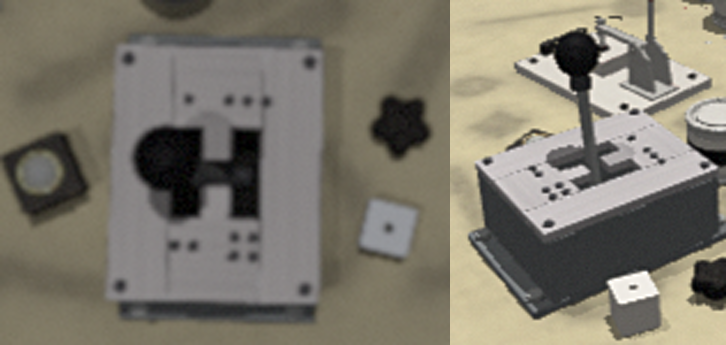

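The crop shows the plate screws at (127,58), (310,62), (305,290) and (120,286), with the H centre near (214,172). The knob is at (167,158), leaning toward the left lane. There is one front-left pip, and the three pips are front right.

```bash
python3 - <<'E'
from h import *
f=lambda x,y:(185+(x+.5)/3-.5,205+(y+.5)/3-.5)
S=np.array([plane('top',*f(*p),70) for p in((127,58),(310,62),(305,290),(120,286))])
c=S.mean(0);d=(S[0]+S[1]-S[2]-S[3]);yaw=np.arctan2(d[1],d[0]);print(S.round(1),'gate',c,'yaw',yaw)
print('H',plane('top',*f(214,172),70))
k,e=two((220.2,203.9),f(167,158));print('knob',k,e)
o=np.array([c[0],c[1],14]);R=np.array([[np.cos(yaw),np.sin(yaw),0],[-np.sin(yaw),np.cos(yaw),0],[0,0,1]])
print('knob in box from pivot',R@(k-o),np.linalg.norm(k-o))
for q in((0,0,144),(0,-49,135),(49,-49,128)):print(q,(o+R.T@np.array(q)).round())
for q in((0,45,138),(0,0,144)):print(proj('top',o+R.T@np.array(q)),proj('scene',o+R.T@np.array(q)))
E
```

```text
[[ 524.9  -84.9   70. ]
 [ 521.5 -194.    70. ]
 [ 387.6 -189.7   70. ]
 [ 391.1  -81.8   70. ]] gate [ 456.28159692 -137.59352655   70.        ] yaw -0.028077657552067974
H [ 456.74140687 -136.66289414   70.        ]
knob [ 462.08602675 -116.1963399   152.48590249] 2.2862177236038805
knob in box from pivot [  5.20143807  21.5517063  138.48590249] 140.2493357938083
(0, 0, 144) [ 456. -138.  158.]
(0, -49, 135) [ 455. -187.  149.]
(49, -49, 128) [ 504. -188.  142.]
(np.float64(225.9968109826927), np.float64(259.69041339613943)) (np.float64(210.84244747727578), np.float64(200.4590260146589))
(np.float64(253.77816044906024), np.float64(260.02866346445774)) (np.float64(222.50000371460106), np.float64(206.21220842777592))
```

send_rows(motion=[[0,0,0,-7.1],[0,0,0,-7.1],[0,0,0,-7.1],[0,0,0,0],[0,0,0,0]], hand=255, squeeze=10)

```text
time_s: 0.6
tool_pos: [215.5, 505.9, 238.5]
tool_rot: [-0.054, -3.141, 0.001]
wrist_force: [0.1, -0.5, 0.0]
gripper_width: 50.6
grip_force: 0.0
```

send_rows(motion=[[-0.01,-0.02,0,0],[-0.019,-0.04,0,0],[-0.019,-0.04,0,0],[-0.019,-0.04,0,0],[-0.019,-0.04,0,0]])

```text
time_s: 1.1
tool_pos: [296.2, 321.8, 238.8]
tool_rot: [0.053, 3.141, 0.0]
wrist_force: [0.6, 0.1, 0.1]
gripper_width: 10.4
grip_force: 0.0
```

send_rows(motion=[[-0.019,-0.04,0,0],[-0.019,-0.04,0,0],[-0.019,-0.04,0,0],[-0.019,-0.04,0,0],[-0.019,-0.04,0,0]])

```text
time_s: 1.6
tool_pos: [385.0, 118.8, 238.9]
tool_rot: [0.054, 3.141, 0.0]
wrist_force: [0.8, 0.3, 0.3]
gripper_width: 0.7
grip_force: 0.0
```

send_rows(motion=[[-0.019,-0.04,0,0],[-0.019,-0.04,0,0],[-0.019,-0.04,0,0],[-0.01,-0.02,0,0],[0,0,0,0]])

```text
time_s: 2.1
tool_pos: [448.2, -23.7, 238.4]
tool_rot: [-0.058, -3.141, 0.0]
wrist_force: [-0.3, 0.3, 0.9]
gripper_width: 0.6
grip_force: 0.0
```

send_rows(motion=[[-0.007,-0.02,0.02,0],[-0.007,-0.018,0.035,0],[0,0,0.035,0],[0,0,0.023,0],[0,0,0,0]])

```text
time_s: 2.6
tool_pos: [458.5, -58.4, 123.6]
tool_rot: [-0.05, -3.136, -0.004]
wrist_force: [-0.1, -0.4, 0.2]
gripper_width: 0.6
grip_force: 0.0
```

```bash
python3 - <<'E'
from h import *
print(bot.get_obs()['tool_pos'])
t=bot.read_camera('top');s=bot.read_camera('scene')
cv2.imwrite('pics/d.png',np.hstack([cv2.resize(t[205:320,185:310],None,fx=3,fy=3,interpolation=2),cv2.resize(s[150:300,165:285],(276,345),interpolation=2)])[:,:,::-1])
E
```

```text
[458.49677714 -58.42503775 123.64585481]
```

View pics/d.png

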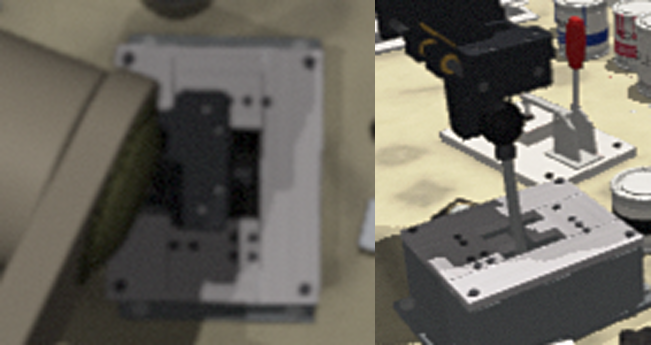

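The fingers hang to the left of the knob, at about (470,125) with the knob at (503,123). The gripper body is above it and clear, so I'll push right.

send_rows(motion=[[0,-0.008,0,0],[0,-0.008,0,0],[0,-0.006,0,0],[0,-0.006,0,0],[0,-0.006,0,0]])

```text
time_s: 3.2
tool_pos: [459.2, -94.4, 126.1]
tool_rot: [0.049, 3.141, 0.0]
wrist_force: [0.9, 2.4, 1.9]
gripper_width: 0.3
grip_force: 1.1
```

send_rows(motion=[[0,-0.005,0,0],[0,-0.005,0,0],[0,-0.005,0,0],[0,-0.005,0,0],[0,-0.005,0,0]])

```text
time_s: 3.7
tool_pos: [458.3, -119.3, 125.7]
tool_rot: [-0.049, -3.141, -0.0]
wrist_force: [-0.2, 2.3, 0.5]
gripper_width: 0.3
grip_force: 0.8
```

send_rows(motion=[[0,-0.005,0,0],[0,-0.005,0,0],[0,-0.005,0,0],[0,-0.003,0,0],[0,0,0,0]])

```text
time_s: 4.2
tool_pos: [457.7, -137.2, 125.6]
tool_rot: [-0.049, -3.141, -0.0]
wrist_force: [0.5, 0.6, -0.3]
gripper_width: 0.6
grip_force: 0.3
```

send_rows(motion=[[0,-0.002,0,0],[0,-0.002,0,0],[0,-0.001,0,0],[0,0,0,0],[0,0,0,0]])

```text
time_s: 4.7
tool_pos: [457.6, -141.9, 125.8]
tool_rot: [0.049, 3.141, -0.0]
wrist_force: [-0.0, 1.2, -0.6]
gripper_width: 0.4
grip_force: 0.5
```

```bash
python3 - <<'E'
from h import *
print(bot.get_obs()['tool_pos'])
t=bot.read_camera('top');s=bot.read_camera('scene')
cv2.imwrite('pics/e.png',np.hstack([cv2.resize(t[205:320,185:310],None,fx=3,fy=3,interpolation=2),cv2.resize(s[150:300,165:285],(276,345),interpolation=2)])[:,:,::-1])
E
```

```text
[ 457.61669765 -141.86229209  125.77496413]
```

View pics/e.png

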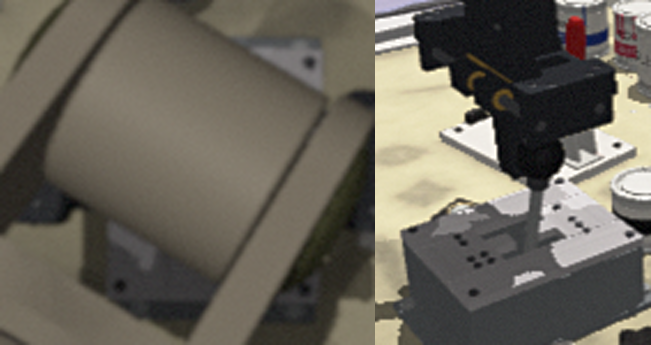

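The knob is now at crop (537,158), leaning right; the top view is blocked by the arm. I'll compare this with predicted pixels for several swing angles.

```bash
python3 - <<'E'
from h import *
o=np.array([456.3,-137.6,14]);c,s=np.cos(-.028),np.sin(-.028);R=np.array([[c,-s,0],[s,c,0],[0,0,1]])
for a in(.2,.25,.3,.35):
  for b in (-.05,0,.05):
    print(a,b,np.round(proj('scene',o+R@(144*np.array([np.sin(b),-np.sin(a)*np.cos(b),np.cos(a)*np.cos(b)]))),1))
E
```

```text
0.2 -0.05 [227. 215.]
0.2 0 [230.8 213.7]
0.2 0.05 [234.5 212.6]
0.25 -0.05 [229.1 217.4]
0.25 0 [232.9 216.1]
0.25 0.05 [236.6 215. ]
0.3 -0.05 [231.2 220. ]
0.3 0 [235.  218.7]
0.3 0.05 [238.8 217.5]
0.35 -0.05 [233.3 222.7]
0.35 0 [237.2 221.4]
0.35 0.05 [240.9 220.3]
```

send_rows(motion=[[0,-0.003,0,0],[0,-0.002,0,0],[0,-0.002,0,0],[0,0,0,0],[0,0,0,0]])

```text
time_s: 5.3
tool_pos: [457.4, -149.0, 125.8]
tool_rot: [0.049, 3.141, -0.0]
wrist_force: [-0.0, 0.4, -0.2]
gripper_width: 0.3
grip_force: 0.3
```

send_rows(motion=[[0,0.012,0,0],[0.01,0,0,0],[0.025,0,0,0],[0.025,0,0,0],[0,0,0,0]])

```text
time_s: 5.8
tool_pos: [395.2, -134.0, 125.8]
tool_rot: [-0.049, -3.14, -0.001]
wrist_force: [0.4, -0.1, -0.6]
gripper_width: 0.4
grip_force: 0.0
```

send_rows(motion=[[0,-0.024,0,0],[0,-0.024,0,0],[0,0,0,0],[0,0,0,0],[0,0,0,0]])

```text
time_s: 6.3
tool_pos: [396.2, -182.1, 125.7]
tool_rot: [-0.048, -3.141, -0.001]
wrist_force: [-0.4, 0.4, 0.4]
gripper_width: 0.6
grip_force: 0.0
```

```bash
python3 - <<'E'
from h import *
print(bot.get_obs()['tool_pos'])
t=bot.read_camera('top');s=bot.read_camera('scene')
cv2.imwrite('pics/f.png',np.hstack([cv2.resize(t[205:320,185:310],None,fx=3,fy=3,interpolation=2),cv2.resize(s[150:300,165:285],(276,345),interpolation=2)])[:,:,::-1])
E
```

```text
[ 396.24120868 -182.09352384  125.71491769]
```

View pics/f.png

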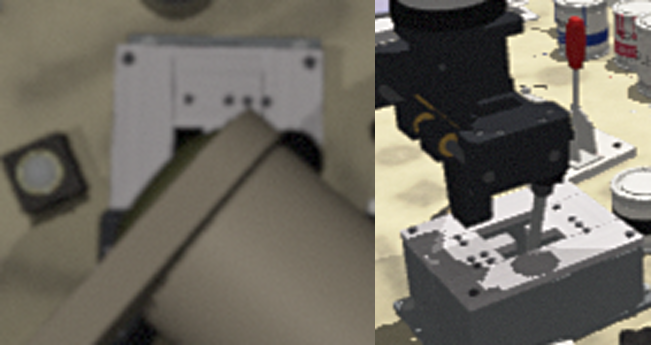

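The knob is in the right lane, at about (300,155) in the top crop, and the fingers are behind it. Pushing forward.

send_rows(motion=[[-0.008,0,0,0],[-0.008,0,0,0],[-0.006,0,0,0],[-0.006,0,0,0],[-0.006,0,0,0]])

```text
time_s: 6.9
tool_pos: [430.9, -184.0, 125.7]
tool_rot: [-0.048, -3.141, -0.0]
wrist_force: [0.6, -0.6, 0.3]
gripper_width: 0.3
grip_force: 0.0
```

send_rows(motion=[[-0.005,0,0,0],[-0.005,0,0,0],[-0.005,0,0,0],[-0.005,0,0,0],[0,0,0,0]])

```text
time_s: 7.4
tool_pos: [450.7, -184.7, 125.7]
tool_rot: [0.048, 3.141, 0.0]
wrist_force: [-0.1, 0.1, 0.0]
gripper_width: 0.4
grip_force: 0.3
```

send_rows(motion=[[-0.005,0,0,0],[-0.005,0,0,0],[-0.005,0,0,0],[-0.003,0,0,0],[0,0,0,0]])

```text
time_s: 7.9
tool_pos: [468.6, -185.2, 125.6]
tool_rot: [0.048, 3.141, 0.0]
wrist_force: [-2.1, 0.2, -1.9]
gripper_width: 0.6
grip_force: 0.5
```

send_rows(motion=[[-0.002,0,0,0],[-0.002,0,0,0],[-0.001,0,0,0],[0,0,0,0]])

```text
time_s: 8.3
tool_pos: [473.4, -185.4, 125.7]
tool_rot: [0.049, 3.141, -0.0]
wrist_force: [-1.6, 0.6, -1.7]
gripper_width: 0.6
grip_force: 0.8
```

send_rows(motion=[[-0.001,0,0,0],[-0.001,0,0,0],[-0.001,0,0,0],[0,0,0,0]])

```text
time_s: 8.7
tool_pos: [476.4, -185.5, 125.8]
tool_rot: [0.049, 3.141, -0.0]
wrist_force: [-1.3, 0.9, -1.0]
gripper_width: 0.3
grip_force: 0.8
```

send_rows(motion=[[-0.001,0,0,0],[-0.001,0,0,0],[0,0,0,0]])

```text
time_s: 9.0
tool_pos: [478.1, -185.4, 125.6]
tool_rot: [-0.049, -3.14, -0.001]
wrist_force: [-2.7, 1.3, -2.4]
gripper_width: 0.4
grip_force: 1.6
```

send_rows(motion=[[-0.001,0,0,0],[0,0,0,0]])

```text
time_s: 9.2
tool_pos: [478.9, -185.4, 125.5]
tool_rot: [-0.049, -3.14, -0.001]
wrist_force: [-3.7, 0.8, -3.0]
gripper_width: 0.9
grip_force: 2.3
```

send_rows(motion=[[-0.001,0,0,0],[0,0,0,0]])

```text
time_s: 9.4
tool_pos: [479.7, -185.3, 125.3]
tool_rot: [-0.049, -3.139, -0.001]
wrist_force: [-6.4, 2.2, -3.6]
gripper_width: 0.4
grip_force: 2.8
```

The force is rising, so the lever is at its stop. Backing off and lifting away.

send_rows(motion=[[0.004,0,0,0],[0.01,0,0,0],[0.03,0,0,0],[0.04,0,0,0],[0.04,0,-0.04,0]])

```text
time_s: 9.9
tool_pos: [358.4, -180.8, 159.3]
tool_rot: [-0.049, -3.138, -0.006]
wrist_force: [1.0, -1.0, 1.5]
gripper_width: 0.6
grip_force: 0.0
```

send_rows(motion=[[0,0.04,-0.04,0],[0,0.045,-0.02,0],[0,0.045,0,0],[0,0.045,0,0],[0,0.045,0,0]])

```text
time_s: 10.4
tool_pos: [367.6, 34.8, 217.3]
tool_rot: [0.05, 3.137, -0.001]
wrist_force: [0.7, -0.2, -0.3]
gripper_width: 0.9
grip_force: 0.0
```

send_rows(motion=[[0,0.045,0,0],[0,0.045,0,0],[0,0.03,0,0],[0,0,0,0],[0,0,0,0]])

```text
time_s: 10.9
tool_pos: [371.4, 153.3, 216.8]
tool_rot: [0.046, 3.14, 0.0]
wrist_force: [-0.2, -1.6, -0.6]
gripper_width: 0.5
grip_force: 0.0
```

```bash
python3 - <<'E'
from h import *
t=bot.read_camera('top');s=bot.read_camera('scene');w=bot.get_obs();print(w['tool_pos'],w['wrist_force'])
cv2.imwrite('pics/g.png',np.hstack([cv2.resize(t[165:320,185:335],None,fx=3,fy=3,interpolation=2),cv2.resize(s[150:300,165:285],(276,465),interpolation=2)])[:,:,::-1])
o=np.array([456.3,-137.6,14]);c,q=np.cos(-.028),np.sin(-.028);R=np.array([[c,-q,0],[q,c,0],[0,0,1]])
for a in(.25,.3,.35):
  for b in (.25,.3,.35):
    X=np.array([np.tan(b),-np.tan(a),1]);X=o+R@(144*X/np.linalg.norm(X))
    u,v=proj('top',X);x,y=proj('scene',X);print(a,b,np.round([(u-185)*3,(v-165)*3,450+(x-165)*2.3,(y-150)*3.1]))
E
```

```text
[371.51648488 152.45167205 216.66579152] [0.09295498 0.65045997 0.50905286]
0.25 0.25 [273. 223. 647. 193.]
0.25 0.3 [272. 211. 654. 193.]
0.25 0.35 [272. 199. 661. 192.]
0.3 0.25 [285. 224. 651. 201.]
0.3 0.3 [285. 212. 658. 200.]
0.3 0.35 [284. 200. 665. 199.]
0.35 0.25 [298. 226. 655. 209.]
0.35 0.3 [297. 214. 662. 208.]
0.35 0.35 [296. 202. 669. 207.]
```

View pics/g.png

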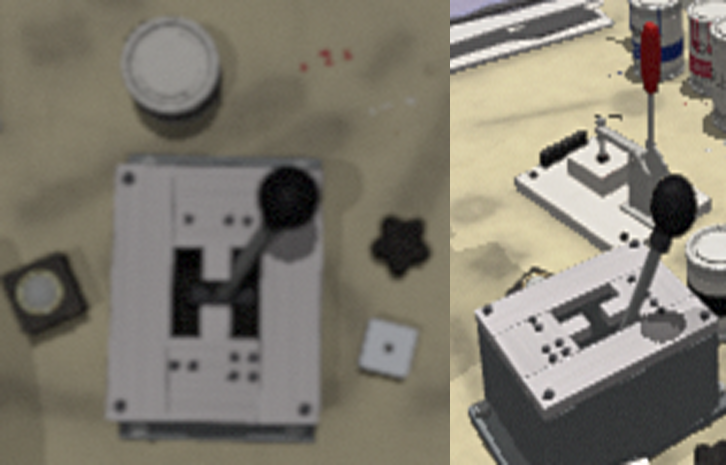

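The lever is forward in the third slot. The knob is at (288,197) in the top crop and (673,205) in the scene crop, which gives side about 0.32–0.35 and fore about 0.35. The bystanders have not moved and the arm is clear.

```bash
python3 -c "
from station import bot
print(bot.sign_off())"
```

```text
the job is handed in; nothing more can be done
None
```

The lever is home in third by my last camera check (side swing about 0.32–0.35 rad, forward about 0.35), the arm is clear, the bystanders look unmoved, and the job is handed in; no verdict came back.

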